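# Load the finishing turntable and set its screw cap

## Robot

A 6-joint arm with a two-finger parallel gripper is mounted at the origin on the work surface. World frame = base frame: x ahead of the robot, y to its left, z up, the work surface at z = 0. Lengths are in m, angles in rad, forces in N, time in s.
With the tool pointing down it reaches from about 0.375 to 0.9 m from the base axis. Payload 3.1 kg.
Tool frame: the origin (TCP) lies midway between the tips of the shut fingers; the grasp point (between the pads) lies 19 mm behind it; x points along the fingers, z is the direction in which the jaws open and shut, and the axes are right-handed (so a half turn about x gives the same grasp; the last joint's range is limited). The gripper opens to 85 mm and grips with 20 to 120 N. Pads are 22 mm wide; open, the fingers measure 114 mm over their backs; the gripper's body (76 mm by 85 mm) begins 54 mm behind the grasp point. The pads swing forward as they close: fully open they stand 13 mm farther back than shut.
Start: joints at [0.97, 0.527, 1.433, -0, 1.181, -0.178], TCP at [0.256, 0.57, 0.231] pointing down, gripper open.
Joint ranges: [-3.08, 3.08], [-0.75, 2.2], [0.22, 2.44], [-1.43, 4.57], [0, 2.65], [-2.85, 2.85]. Speed limits (rad/s): [2.79, 2.79, 3.14, 3.14, 3.14, 3.14].

## Interface

Orientations are given as a unit quaternion [x, y, z, w].
In Python, from station import telemetry, optics, manip gives the robot as it stands.
- The arm moves only by the tool step_arm, never from a script. Its argument "commands" is a list of rows, each a list of 4 numbers: the shift along the tool's x, y, z in m, then the turn about the tool's x in rad. A call has 1 to 8 rows; each row is the pose to reach, as a shift and turn from the pose measured when the call began, along the tool's axes at that moment; what a row does not reach only later rows make up. A row lasts 1/12 s, in which the tool goes at most 41.7 mm and 7.16 degrees, less where a joint would pass 70% of its speed; a pose out of reach is approached as far as the arm can. A call with a gripper value outside its range is refused whole. "jaw" is the finger opening in m, from 0 to 0.0854, set as the call begins (left out, the last holds). The fingers move at their own pace and stop on an object; "grip_force" is the grip in N (left out, the last holds). Time passes only in rows, so rows that repeat a pose let the fingers close. It gives the time, the measured TCP pose, the force and the opening at its end, in the units of the state.
- telemetry.sense(): the state, without advancing time (a new reading comes with each control period).
- optics.snapshot(name): name is "side" or "top" or "wrist"; returns the picture (480x640x3 uint8, red, green, blue); there is no depth.
- optics.camera_params(name): a dict with "mtx" (3x3 intrinsics, pixels), "origin" and "attitude" of the camera in the world. Camera axes: x right, y down, z forward; pixel columns grow to the right and rows downward; lengths in m; the calibration is good to about 2 mm. A picture is of the moment at which its call begins: read the wrist's pose just before it. camera_params takes no time and is no camera call; for the wrist camera it gives the pose at the moment of the call.
- manip.sign_off(): hands the job in, once; it reports no verdict.
The state is a dict: "t": time; "q": joint angles; "qd": joint speeds; "tau": joint torques, N m; "tcp_pos": TCP position; "tool_rot": TCP orientation; "force": force on the tool from outside, world axes, zero at the start; "ft_torque": the same for the moment, N m; "finger_gap": opening from 0.0 (shut) to 1.0 (fully open).
Only numpy, scipy, OpenCV 4.12 (cv2) and the standard library are available. Lean on these libraries where they do the work, as an engineer would, in place of code of your own. Each camera call takes 0.05 s, during which the arm holds its last target.

## Task

Get the spool-finishing turntable ready: stand the two loose wooden spools upright on its two empty pins, fully down on the deck, so that all four make a square grid. Then turn the brass screw cap in the middle clockwise until it bottoms out, back it off a quarter turn so that the table would run free, and finish while still gripping the cap there. Leave the other two spools and everything else on the bench where they are.

Things in the scene. Friction and masses are not known exactly. Their poses are not given: they have to be found in the camera images.
- turntable: round plywood turntable, fixed and not turning: 250 mm across, deck 30 mm above the bench; origin on its axis at bench level. Four brass pins in a square, 95 mm from the axis, 9 mm thick, 16 mm tall, tapered tips; the two on its own +x side carry spools, the two on its -x side are empty. Screw cap on the axis. Of four quarter marks on the deck the white one lies towards +x, the others are black
- pin_a (a point): foot of the first empty pin, at deck height (30 mm above the bench), on the pin's axis; z up
- pin_b (a point): foot of the second empty pin, likewise
- cap_mid (a point): middle (half-way up) of the brass screw cap: a round knurled cap 44 mm across, 28 mm tall, closed on top with a red stripe from its centre to its rim along its own x. Its underside is 42 mm above the bench when home (middle 56 mm), and rises 6 mm per turn as it unscrews. z up
- cap (a joint): angle in rad by which the cap is unscrewed: 0 = bottomed out (hard stop, stripe pointing at the white mark), grows as it turns counter-clockwise seen from above (a normal right-hand thread); starts 2.6 to 4.2, could go to 6. It turns with 0.05 N m of friction and stays where it is left; it may be regripped as often as needed
- spool_1_mid (a point): middle (half-way up, on its axis) of a loose turned dark wooden clamp spool standing upright, a plain tube 34 mm across, 46 mm tall, with a 15 mm bore right through, about 35 g; stands on the bench
- spool_2_mid (a point): middle of the other loose spool, the same kind; stands on the bench
- spool_3_mid (a point): middle of a spool of the same kind already standing on a pin of the turntable; leave it alone
- spool_4_mid (a point): middle of the other spool already on the turntable; leave it alone
- tape_roll: roll of green tape: a ring 60 mm across with a 40 mm hole, 24 mm tall; a bystander, loose, origin at its underside; leave it alone
- sanding_block: cork sanding block 55 x 38 x 32 mm; a bystander, loose, origin at its underside; leave it alone
- flask: blue and green drinking flask, 72 mm across and 230 mm tall; a bystander, loose, origin at its underside; leave it alone
- try_square: try square lying flat: orange stock 100 x 22 x 18 mm along its own x starting at the origin, steel blade 140 mm long along its own y; a bystander, loose, origin at the end of the stock, at its underside; leave it alone
- marker: black marker pen lying flat, 130 x 12 x 12 mm, long along its own x; a bystander, loose, origin at its underside; leave it alone
Mind the look-alikes: they are no part of the job. What is shaped like the part that bears spool_1_mid but blue or white is not meant.

How it is judged:
By the outcome, as a careful person would: the job done as asked, in the order asked, and still so for the second after the job is handed in, while the arm keeps its last pose, push and grip.
It also fails if it takes over 72 s, if anything falls off the work surface, if the arm or the gripper's body presses on something with over 40 N, if the wrist force passes 120 N, or if a joint passes its speed limit or range.

## Working session

There is one attempt and no reset: what is moved stays moved. The work goes in short steps, Python scripts to look and compute and a tool call to move; the robot and the scene stay as the last step left them, time stands still between calls to the robot, and variables do not carry over. Pictures are saved under pics/ and viewed, and the job is handed in when it is done.

Besides the shell and the picture viewer there is one more tool, called after "Call:" in YAML: its name, and indented under it one key for each argument. step_arm: Moves the arm, as the interface text tells. Its arguments: {"type":"object","properties":{"commands":{"type":"array","items":{"type":"array","items":{"type":"number"}}},"jaw":{"type":"number"},"grip_force":{"type":"number"}},"required":["commands"]}

```bash
mkdir -p pics; ls; python3 - <<'E'
from station import telemetry, optics, manip
import cv2
print(telemetry.sense())
for n in ["side","top","wrist"]:
    p=optics.camera_params(n); print(n,p)
    cv2.imwrite(f"pics/{n}0.png",optics.snapshot(n)[:,:,::-1])
E
```

```text
pics
{'t': 0.0, 'q': array([ 9.69481987e-01,  5.28473056e-01,  1.43391311e+00, -2.11303870e-05,
        1.18142739e+00, -1.78528143e-01]), 'qd': array([-0.00011097, -0.00159848, -0.00053088,  0.00094871,  0.00019927,
        0.00157462]), 'tau': array([ 2.62726062e-04, -4.42348838e+01, -1.78025043e+01, -1.42619133e-04,
        8.49356496e-03,  7.80905474e-08]), 'tcp_pos': array([0.25601343, 0.56935794, 0.23032597]), 'tool_rot': array([-0.38426971,  0.5945009 ,  0.38365196,  0.59305703]), 'force': array([ 0.78362902,  0.30396779, -0.14450122]), 'ft_torque': array([ 0.02017774, -0.02312905,  0.00275359]), 'finger_gap': 1.0006561057048458}
side {'mtx': array([[556.27040755,   0.        , 311.20615948],
       [  0.        , 556.27040755, 238.20406283],
       [  0.        ,   0.        ,   1.        ]]), 'origin': array([0.34283819, 1.05055761, 0.72499362]), 'attitude': array([-0.11515306,  0.86351843, -0.48720618,  0.06087553])}
top {'mtx': array([[501.55632684,   0.        , 317.63018822],
       [  0.        , 501.55632684, 243.47484551],
       [  0.        ,   0.        ,   1.        ]]), 'origin': array([0.47608682, 0.01330667, 1.385001  ]), 'attitude': array([ 0.70987565, -0.7027721 ,  0.03612574, -0.02971316])}
wrist {'mtx': array([[369.41021483,   0.        , 317.73829273],
       [  0.        , 369.41021483, 240.11750813],
       [  0.        ,   0.        ,   1.        ]]), 'origin': array([0.19138624, 0.59807403, 0.3726111 ]), 'attitude': array([0.83156194, 0.53813001, 0.07420402, 0.11582141])}
```

View pics/top0.png

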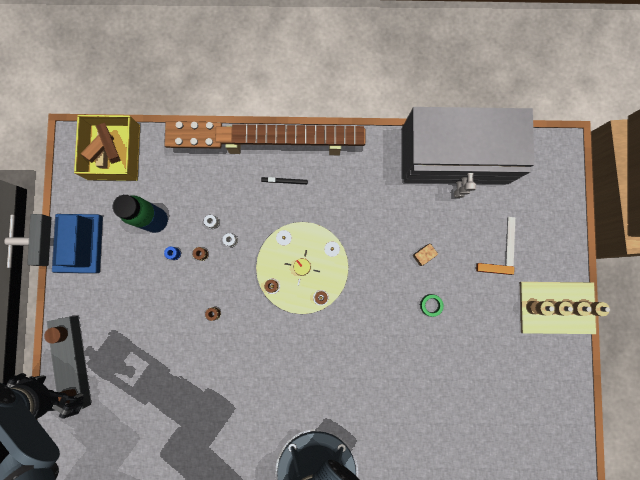

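View pics/side0.png

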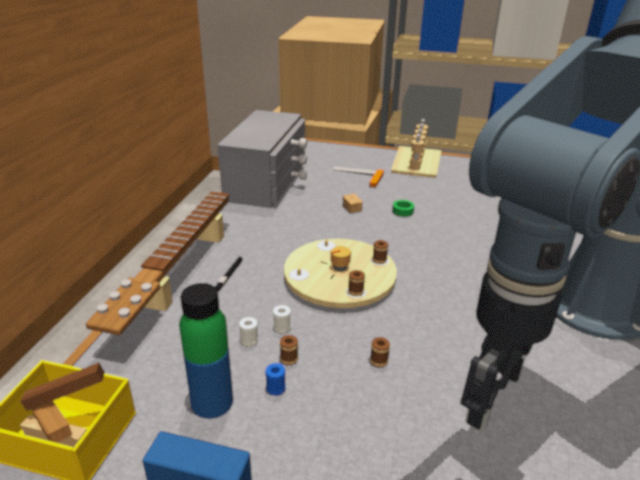

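View pics/wrist0.png

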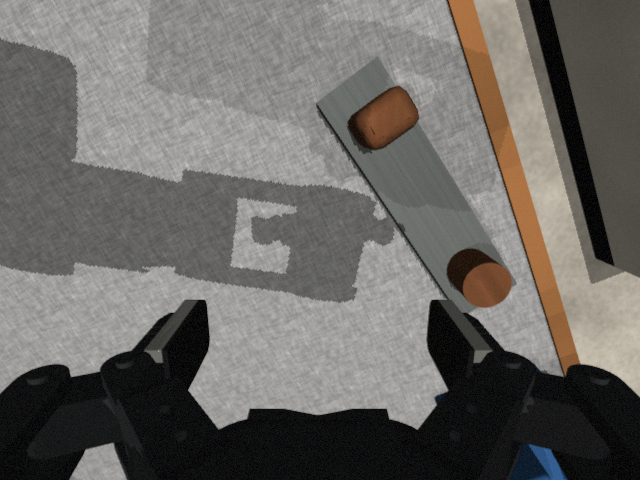

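The top view shows brown spools loose at (200,254) and (213,314). The look-alikes are white at (210,221) and (229,240) and blue at (172,253). The mounted spools are at (271,286) and (321,297), and the empty pins at (284,238) and (332,249). I'll check this in enlarged crops.

```bash
python3 - <<'E'
import cv2
a=cv2.imread("pics/top0.png")
cv2.imwrite("pics/c1.png",cv2.resize(a[205:335,150:260],None,fx=4.5,fy=4.5,interpolation=cv2.INTER_CUBIC))
cv2.imwrite("pics/c2.png",cv2.resize(a[215:320,250:355],None,fx=5.5,fy=5.5,interpolation=cv2.INTER_CUBIC))
E
```

```text
(no output)
```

View pics/c1.png

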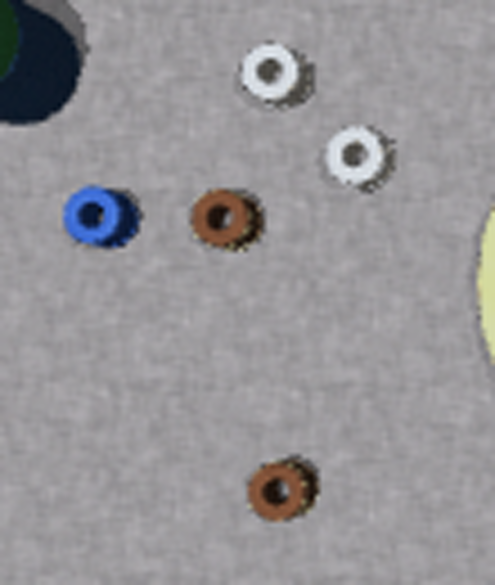

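View pics/c2.png

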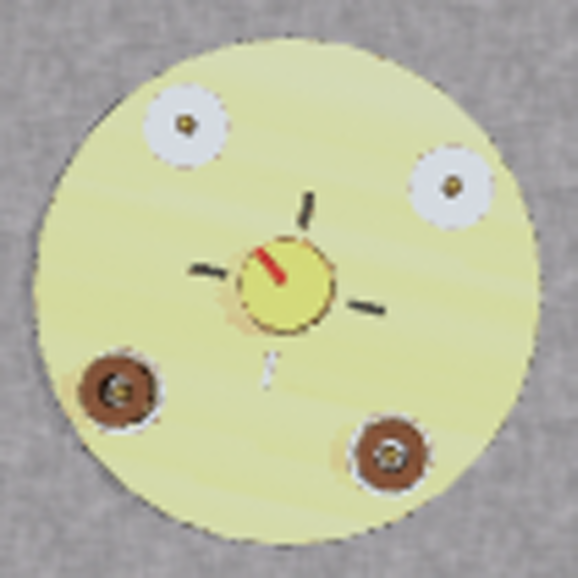

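The crops confirm it. Brown tops are at (199.1,253.4) and (211.6,314.1), pins at (283.8,237.7) and (332.2,249.0), and the white mark is toward image-down. Next I compute world positions.

```bash
cat > h.py <<'E'
import numpy as np, cv2
from scipy.spatial.transform import Rotation as R
from station import telemetry, optics, manip
def ray(uv,z,p):
    K=p["mtx"];d=R.from_quat(p["attitude"]).apply(np.linalg.inv(K)@[uv[0],uv[1],1]);o=np.array(p["origin"])
    return o+d*(z-o[2])/d[2]
def proj(X,p):
    c=R.from_quat(p["attitude"]).inv().apply(np.array(X)-p["origin"]);c=p["mtx"]@c;return c[:2]/c[2]
def grab(name,f,crop=None,fx=1):
    p=optics.camera_params(name);a=optics.snapshot(name)[:,:,::-1]
    if crop: a=a[crop[1]:crop[3],crop[0]:crop[2]]
    if fx!=1:a=cv2.resize(a,None,fx=fx,fy=fx,interpolation=cv2.INTER_CUBIC)
    cv2.imwrite("pics/"+f,a);return p
def tool():
    s=telemetry.sense();return s,np.array(s["tcp_pos"]),R.from_quat(s["tool_rot"])
E
python3 - <<'E'
from h import *
p=optics.camera_params("top")
P={}
for n,uv,z in [("A",(199.1,253.4),.046),("B",(211.6,314.1),.046),("pin1",(283.8,237.7),.046),("pin2",(332.2,249),.046),("s3",(271.5,286.1),.076),("s4",(320.9,297.7),.076),("cap",(302,266.8),.073),("capstripe",(250+259/5.5,215+250/5.5),.073),("white",(250+271/5.5,215+371/5.5),.03),("deck",(250+287/5.5,215+291/5.5),.03),("white1",(210,221),.046),("white2",(229,240),.046),("blue",(172,253.),.046)]:
    P[n]=ray(uv,z,p);print(n,P[n].round(4))
c=(P["pin1"]+P["pin2"]+P["s3"]+P["s4"])/4
print(c)
for n in ["pin1","pin2","s3","s4","white"]:
    d=P[n]-c;print(n,np.hypot(d[0],d[1]),np.degrees(np.arctan2(d[1],d[0])))
d=P["capstripe"]-P["cap"];print(np.degrees(np.arctan2(d[1],d[0])))
s,t,r=tool();print(r.as_matrix().round(3))
w=optics.camera_params("wrist")
print("wrist cam in tool",r.inv().apply(w["origin"]-t),(r.inv()*R.from_quat(w["attitude"])).as_matrix().round(3))
E
```

```text
A [0.5713 0.318  0.046 ]
B [0.4109 0.28   0.046 ]
pin1 [0.6158 0.0927 0.046 ]
pin2 [ 0.5868 -0.0374  0.046 ]
s3 [0.4859 0.1208 0.076 ]
s4 [ 0.4572 -0.0078  0.076 ]
cap [0.537  0.0423 0.073 ]
capstripe [0.5535 0.0553 0.073 ]
white [0.4968 0.05   0.03  ]
deck [0.536  0.0427 0.03  ]
white1 [0.6588 0.2916 0.046 ]
white2 [0.6081 0.2392 0.046 ]
blue [0.5716 0.3902 0.046 ]
[0.53643142 0.04204992 0.061     ]
pin1 0.09415940196112312 32.508543862217834
pin2 0.09408085925663189 -57.649170516319494
s3 0.09355652146395493 122.66707002518248
s4 0.09364304781420153 -147.81227648725584
white 0.04044298949654738 168.6097577648969
38.38382490375512
[[-0.001 -0.912  0.41 ]
 [-0.001  0.41   0.912]
 [-1.     0.    -0.002]]
wrist cam in tool [-0.14216181  0.07076806 -0.00068322] [[-0.001 -0.273  0.962]
 [ 0.    -0.962 -0.273]
 [ 1.     0.     0.001]]
```

```bash
cat >> h.py <<'E'
def plan(target,yaw=None):
    s,t,r=tool(); M=r.as_matrix(); y=np.degrees(np.arctan2(M[1,2],M[0,2]))
    sh=r.inv().apply(np.array(target)-t)
    print("t",round(s["t"],2),"tcp",t.round(4),"yaw",y.round(2),"tilt",M[2,0].round(4),"q6",round(s["q"][5],2),"gap",round(s["finger_gap"]*85.4,1),"F",np.array(s["force"]).round(1))
    print("shift",sh.round(4),"turn",None if yaw is None else round(np.radians(y-yaw),4))
E
python3 -c "
from h import *
plan([.411,.280,.12],90)"
```

```text
t 0.15 tcp [0.2561 0.5695 0.2305] yaw 65.78 tilt -1.0 q6 -0.18 gap 85.2 F [-0.6  0.1  0.7]
shift [ 0.1108 -0.2601 -0.2003] turn -0.4228
```

Call:
step_arm:
  commands:
    - [0.006,-0.015,-0.012,-0.03]
    - [0.018,-0.045,-0.035,-0.09]
    - [0.033,-0.078,-0.06,-0.15]
    - [0.048,-0.112,-0.087,-0.21]
    - [0.062,-0.146,-0.113,-0.27]
    - [0.077,-0.18,-0.139,-0.33]
    - [0.09,-0.214,-0.165,-0.38]
    - [0.102,-0.24,-0.185,-0.42]
  jaw: 0.06

```text
t: 0.82
tcp_pos: [0.3951, 0.3089, 0.1317]
tool_rot: [-0.5, 0.5, 0.5, 0.5]
force: [1.1, 1.3, -0.1]
finger_gap: 0.702
```

Call:
step_arm:
  commands:
    - [0.005,-0.012,-0.009,0]
    - [0.009,-0.02,-0.015,0]
    - [0.009,-0.02,-0.015,0]

```text
t: 1.07
tcp_pos: [0.4169, 0.2929, 0.122]
tool_rot: [-0.499, 0.501, 0.499, 0.5]
force: [0.5, 0.6, 0.2]
finger_gap: 0.701
```

```bash
python3 -c "
from h import *
plan([.411,.280,.12],90)
p=grab('wrist','w1.png')
print(proj([.411,.28,.046],p))
plan([.411,.280,.12],90)"
```

```text
t 1.07 tcp [0.4169 0.2929 0.122 ] yaw 89.81 tilt -1.0 q6 -1.17 gap 59.9 F [0.5 0.6 0.2]
shift [ 0.002   0.0058 -0.0129] turn -0.0033
[296.65800251 245.04708229]
t 1.12 tcp [0.4158 0.2939 0.1224] yaw 89.89 tilt -1.0 q6 -1.17 gap 59.6 F [-0.3 -0.3  0.2]
shift [ 0.0024  0.0047 -0.0139] turn -0.0019
```

View pics/w1.png

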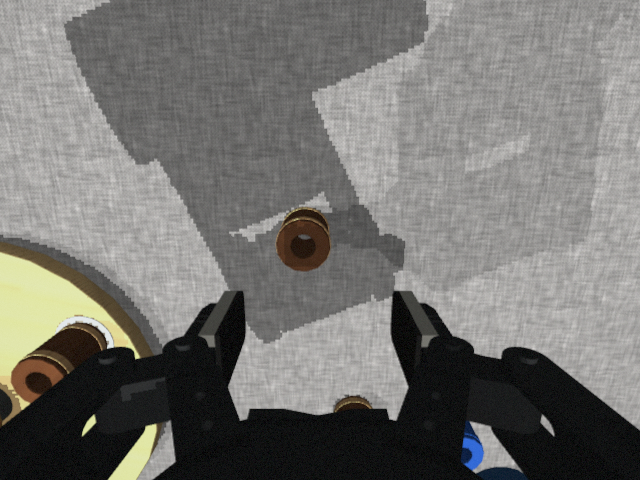

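```bash
python3 -c "
from h import *
for i in range(3):
    p=optics.camera_params('wrist'); print(ray((303,245),.046,p)); optics.snapshot('top')
plan([.411,.281,.12],90)"
```

```text
[0.41000797 0.28488376 0.046     ]
[0.40936225 0.28549752 0.046     ]
[0.40901411 0.28587361 0.046     ]
t 1.27 tcp [0.4144 0.2951 0.1231] yaw 90.1 tilt -1.0 q6 -1.17 gap 60.1 F [ 0.  -0.2  0.4]
shift [ 0.0031  0.0034 -0.0141] turn 0.0017
```

Call:
step_arm:
  commands:
    - [0.01,0.001,-0.004,0]
    - [0.025,0.002,-0.008,0]
    - [0.032,0.003,-0.012,0]
    - [0.032,0.003,-0.012,0]
    - [0.032,0.003,-0.012,0]

```text
t: 1.68
tcp_pos: [0.4107, 0.2835, 0.0911]
tool_rot: [0.501, -0.5, -0.501, -0.499]
force: [0.2, -0.3, 1.0]
finger_gap: 0.701
```

```bash
python3 -c "
from h import *
plan([.411,.283,.008],90)
p=grab('wrist','w2.png')
print(proj([.411,.283,.046],p))
plan([.411,.283,.008],90)"
```

```text
t 1.68 tcp [0.4107 0.2835 0.0911] yaw 90.16 tilt -1.0 q6 -1.19 gap 59.9 F [ 0.2 -0.3  1. ]
shift [ 0.0831 -0.0003 -0.0005] turn 0.0028
[316.50127336 272.26935734]
t 1.73 tcp [0.4114 0.2837 0.0915] yaw 90.15 tilt -1.0 q6 -1.19 gap 59.7 F [0.8 0.6 0.6]
shift [ 0.0835  0.0004 -0.0007] turn 0.0027
```

View pics/w2.png

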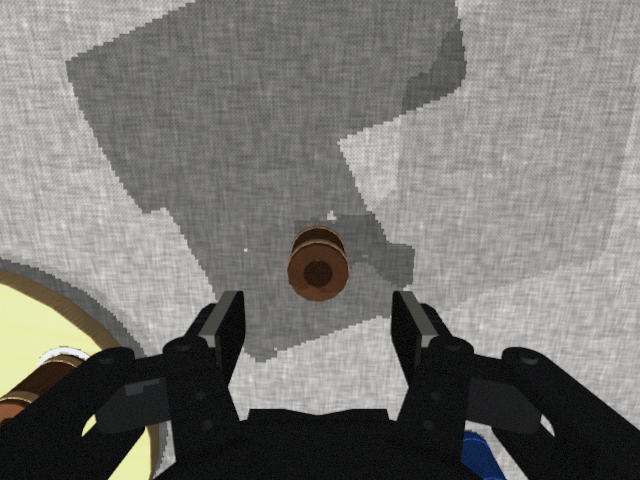

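The wrist view shows spool B centred between the pads at (318,272), so I descend and grip.

Call:
step_arm:
  commands:
    - [0.02,0,0,0]
    - [0.05,0,0,0]
    - [0.075,0,0,0]
    - [0.083,0,0,0]
    - [0.083,0,0,0]
    - [0.083,0,0,0]

```text
t: 2.23
tcp_pos: [0.4118, 0.284, 0.0089]
tool_rot: [0.501, -0.499, -0.5, -0.499]
force: [0.0, 0.4, 1.0]
finger_gap: 0.7
```

Call:
step_arm:
  commands:
    - [0,0,0,0]
    - [0,0,0,0]
    - [0,0,0,0]
    - [0,0,0,0]
    - [0,0,0,0]
  jaw: 0.025
  grip_force: 30

```text
t: 2.65
tcp_pos: [0.4128, 0.2845, 0.0105]
tool_rot: [0.501, -0.498, -0.5, -0.501]
force: [-0.9, 0.9, 6.6]
finger_gap: 0.394
```

```bash
python3 -c "
from h import *
plan([.6166,.0945,.15],90)
p=grab('wrist','w3.png')"
```

```text
t 2.65 tcp [0.4128 0.2845 0.0105] yaw 90.17 tilt -1.0 q6 -1.19 gap 33.7 F [-0.9  0.9  6.6]
shift [-0.1389 -0.2037 -0.1905] turn 0.0029
```

View pics/w3.png

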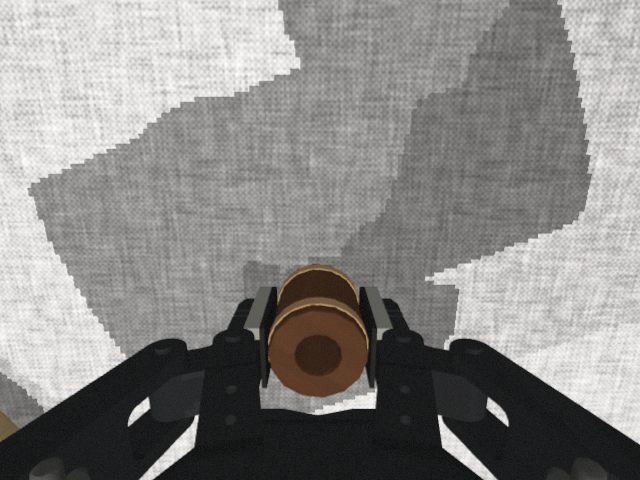

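Call:
step_arm:
  commands:
    - [-0.02,0,0,0]
    - [-0.055,0,0,0]
    - [-0.09,-0.015,-0.012,0]
    - [-0.115,-0.045,-0.035,0]
    - [-0.12,-0.075,-0.06,0]
    - [-0.12,-0.105,-0.083,0]
    - [-0.12,-0.135,-0.106,0]
    - [-0.12,-0.165,-0.13,0]

```text
t: 3.37
tcp_pos: [0.5791, 0.1537, 0.1325]
tool_rot: [0.502, -0.497, -0.5, -0.501]
force: [0.8, 0.8, -0.9]
finger_gap: 0.398
```

```bash
python3 -c "
from h import *
plan([.655,.0945,.12],90)"
```

```text
t 3.37 tcp [0.5791 0.1537 0.1325] yaw 90.17 tilt -1.0 q6 -1.5 gap 34.0 F [ 0.8  0.8 -0.9]
shift [ 0.0129 -0.0756 -0.0594] turn 0.0029
```

Call:
step_arm:
  commands:
    - [0.004,-0.025,-0.02,0]
    - [0.009,-0.05,-0.04,0]
    - [0.012,-0.068,-0.053,0.002]
    - [0.013,-0.0755,-0.0595,0.003]
    - [0.013,-0.0755,-0.0595,0.003]
    - [0.013,-0.0755,-0.0595,0.003]

```text
t: 3.87
tcp_pos: [0.6537, 0.0948, 0.1198]
tool_rot: [-0.5, 0.499, 0.499, 0.502]
force: [-0.6, 0.5, -0.8]
finger_gap: 0.4
```

```bash
python3 -c "
from h import *
plan([.6166,.0945,.12],90)
p=grab('wrist','w4.png')
print(proj([.6166,.0931,.046],p),proj([.6166,.0931,.03],p))
plan([.6166,.0945,.12],90)"
```

```text
t 3.87 tcp [0.6537 0.0948 0.1198] yaw 89.97 tilt -1.0 q6 -1.6 gap 34.1 F [-0.6  0.5 -0.8]
shift [-0.0003  0.0371 -0.0003] turn -0.0005
[314.41906764 194.59195405] [314.56276867 190.54955753]
t 3.92 tcp [0.6531 0.0954 0.1199] yaw 90.03 tilt -1.0 q6 -1.6 gap 34.0 F [-0.3  1.  -0. ]
shift [-0.0002  0.0365 -0.0009] turn 0.0004
```

View pics/w4.png

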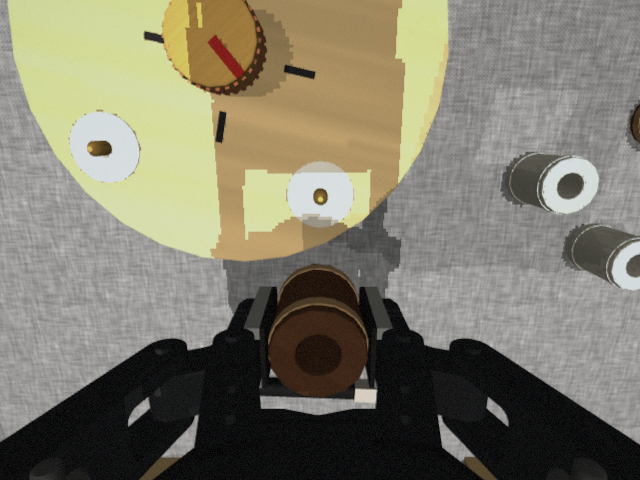

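```bash
python3 - <<'E'
import cv2
a=cv2.imread("pics/w4.png")
b=cv2.resize(a[150:240,270:370],None,fx=6,fy=6,interpolation=cv2.INTER_CUBIC)
cv2.imwrite("pics/c4.png",b)
c=cv2.resize(a[260:410,240:400],None,fx=4,fy=4,interpolation=cv2.INTER_CUBIC)
cv2.imwrite("pics/c4b.png",c)
E
```

```text
(no output)
```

View pics/c4.png

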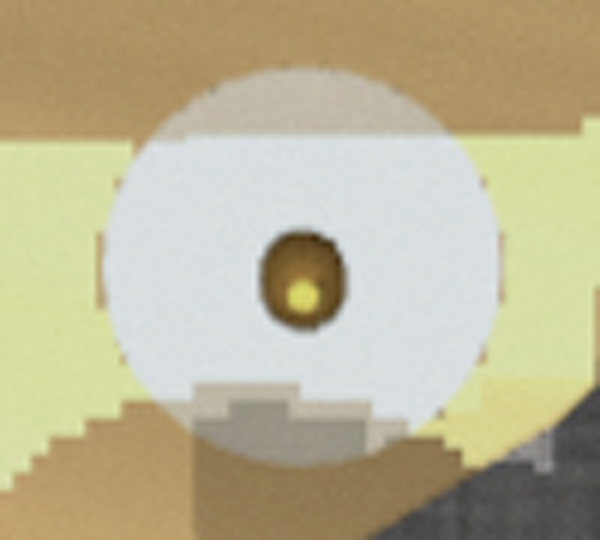

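View pics/c4b.png

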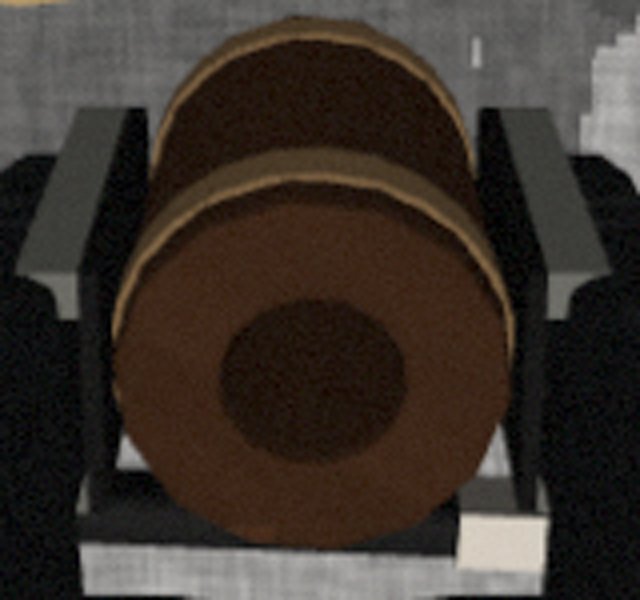

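```bash
python3 - <<'E'
from h import *
s,t,r=tool(); p=optics.camera_params("wrist")
print(t)
f=ray((320.3,194.3),.030,p);tp=ray((320.3,199.3),.046,p)
sp=ray((318.3,355.3),t[2]-.0105+.046,p)
print(f,tp,sp,sp-t)
for uv in [(99,149)]: print("pin2",ray(uv,.046,p))
print("cap top ctr",ray((212,43),.073,p))
E
```

```text
[0.65311044 0.09539099 0.11991138]
[0.61836174 0.09733592 0.03      ] [0.61878815 0.09718251 0.046     ] [0.65177249 0.09556227 0.15541138] [-0.00133795  0.00017128  0.0355    ]
pin2 [ 0.59010152 -0.0283013   0.046     ]
cap top ctr [0.54154748 0.0468054  0.073     ]
```

Call:
step_arm:
  commands:
    - [0.0,0.01,0.0005,0]
    - [0.005,0.023,0.001,0]
    - [0.015,0.031,0.0017,0]
    - [0.03,0.0333,0.0017,0]
    - [0.042,0.0333,0.0017,0]
    - [0.047,0.0333,0.0017,0]
    - [0.047,0.0333,0.0017,0]

```text
t: 4.5
tcp_pos: [0.6186, 0.098, 0.0715]
tool_rot: [-0.5, 0.499, 0.501, 0.5]
force: [-0.3, 0.1, -0.2]
finger_gap: 0.396
```

```bash
python3 -c "
from h import *
plan([.6201,.0968,.0405],90)
p=grab('side','s5.png',(240,220,440,330),4)
print((proj([.6185,.0972,.046],p)-[240,220])*4)
plan([.6201,.0968,.0405],90)"
```

```text
t 4.5 tcp [0.6186 0.098  0.0715] yaw 90.09 tilt -1.0 q6 -1.6 gap 33.8 F [-0.3  0.1 -0.2]
shift [ 0.031  -0.0015 -0.0013] turn 0.0016
[238.55365536 196.81607433]
t 4.55 tcp [0.6195 0.0978 0.0724] yaw 90.07 tilt -1.0 q6 -1.6 gap 34.2 F [-0.1  0.7 -0.3]
shift [ 0.0319 -0.0005 -0.0011] turn 0.0013
```

View pics/s5.png

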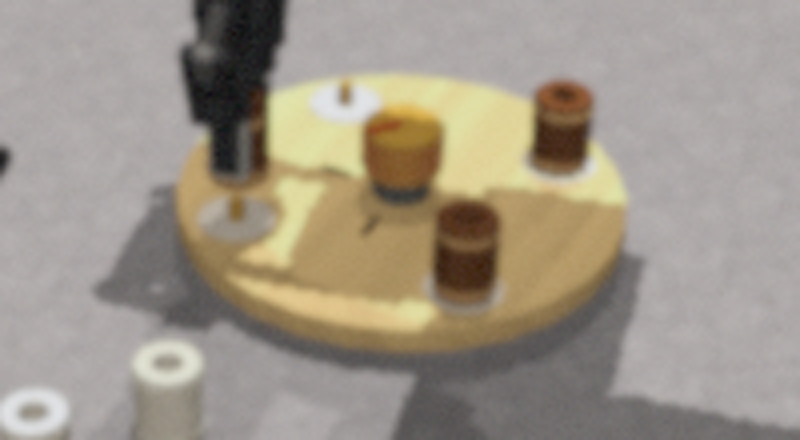

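Call:
step_arm:
  commands:
    - [0.008,-0.0007,-0.001,0]
    - [0.015,-0.0007,-0.001,0]
    - [0.021,-0.0007,-0.001,0]
    - [0.026,-0.0007,-0.001,0]
    - [0.029,-0.0007,-0.001,0]
    - [0.031,-0.0007,-0.001,0]
    - [0.0315,-0.0007,-0.001,0]

```text
t: 5.13
tcp_pos: [0.6202, 0.0968, 0.0406]
tool_rot: [-0.5, 0.499, 0.5, 0.501]
force: [-1.2, 0.3, 0.8]
finger_gap: 0.402
```

```bash
python3 -c "
from h import *
plan([.6201,.0968,.0405],90)
p=grab('side','s6.png',(240,220,440,330),4)
plan([.6201,.0968,.0405],90)"
```

```text
t 5.13 tcp [0.6202 0.0968 0.0406] yaw 90.07 tilt -1.0 q6 -1.6 gap 34.3 F [-1.2  0.3  0.8]
shift [ 0.0001  0.0001 -0.    ] turn 0.0012
t 5.18 tcp [0.6203 0.0968 0.0408] yaw 90.07 tilt -1.0 q6 -1.6 gap 33.9 F [-0.5 -1.1 -0.1]
shift [ 0.0002  0.0002 -0.    ] turn 0.0012
```

View pics/s6.png

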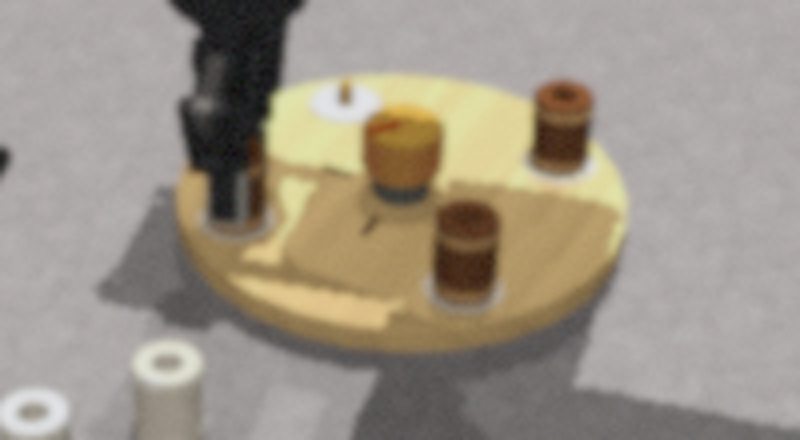

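Call:
step_arm:
  commands:
    - [0.001,0,0,0]
    - [0.001,0,0,0]

```text
t: 5.35
tcp_pos: [0.6205, 0.0968, 0.0406]
tool_rot: [-0.501, 0.498, 0.5, 0.501]
force: [-0.9, 0.3, 3.8]
finger_gap: 0.396
```

Call:
step_arm:
  commands:
    - [0,0,0,0]
    - [0,0,0,0]
    - [0,0,0,0]
    - [-0.015,0,0,0]
    - [-0.045,0,0,0]
    - [-0.07,0,0,0]
    - [-0.08,0,0,0]
    - [-0.08,0,0,0]
  jaw: 0.06

```text
t: 6.02
tcp_pos: [0.6224, 0.0967, 0.1234]
tool_rot: [-0.502, 0.497, 0.498, 0.502]
force: [1.0, 0.0, -0.0]
finger_gap: 0.7
```

```bash
python3 -c "
from h import *
plan([.573,.322,.09],90)
p=grab('side','s7.png',(240,220,440,330),4)
grab('wrist','w7.png')"
```

```text
t 6.02 tcp [0.6224 0.0967 0.1234] yaw 90.08 tilt -1.0 q6 -1.6 gap 59.8 F [ 1.  0. -0.]
shift [0.0333 0.0494 0.2253] turn 0.0014
```

View pics/s7.png

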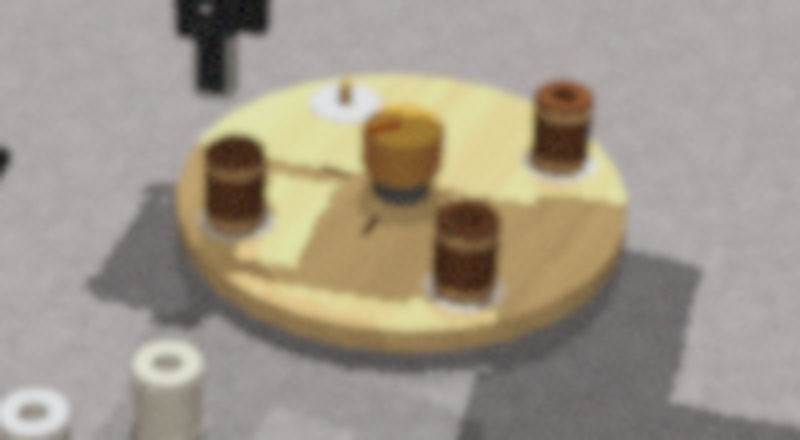

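View pics/w7.png

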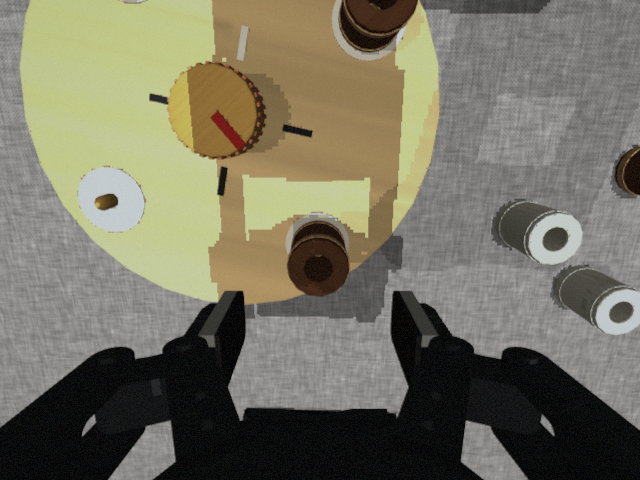

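Spool B is seated and upright. On to spool A.

Call:
step_arm:
  commands:
    - [0,0.005,0.02,0]
    - [0.005,0.012,0.055,0]
    - [0.01,0.02,0.092,0]
    - [0.015,0.028,0.13,0]
    - [0.02,0.037,0.168,0]
    - [0.025,0.045,0.203,0]
    - [0.03,0.0494,0.2245,0]
    - [0.033,0.0494,0.2253,0]

```text
t: 6.78
tcp_pos: [0.5667, 0.3261, 0.0843]
tool_rot: [-0.501, 0.498, 0.503, 0.498]
force: [0.6, -0.2, 0.5]
finger_gap: 0.703
```

Call:
step_arm:
  commands:
    - [0,0,0,0]
    - [0,0,0,0]

```text
t: 6.95
tcp_pos: [0.5648, 0.3256, 0.082]
tool_rot: [-0.5, 0.5, 0.504, 0.497]
force: [-0.3, -0.8, -0.3]
finger_gap: 0.705
```

```bash
python3 -c "
from h import *
plan([.573,.322,.0095],90)
p=grab('wrist','w8.png')
print(proj([.573,.322,.046],p))
plan([.573,.322,.0095],90)"
```

```text
t 6.95 tcp [0.5648 0.3256 0.082 ] yaw 90.41 tilt -1.0 q6 -1.23 gap 60.2 F [-0.3 -0.8 -0.3]
shift [ 0.0724 -0.0086 -0.0037] turn 0.0071
[310.39854457 293.00366923]
t 7.0 tcp [0.5658 0.325  0.0827] yaw 90.34 tilt -1.0 q6 -1.23 gap 59.9 F [-0.6  0.7  0.4]
shift [ 0.0732 -0.0076 -0.0031] turn 0.006
```

View pics/w8.png

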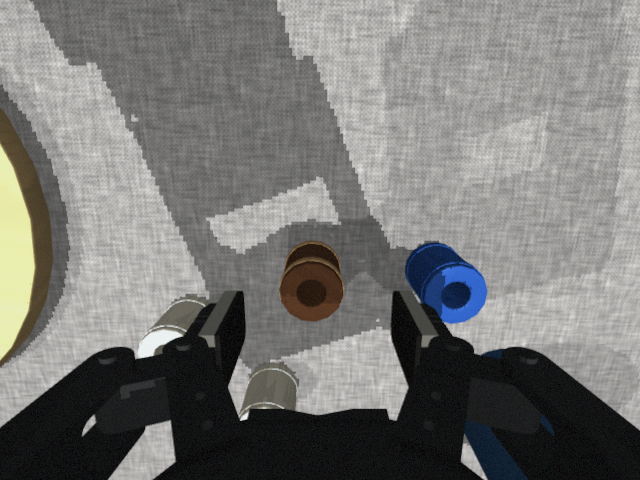

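Call:
step_arm:
  commands:
    - [0.0,-0.004,-0.002,0.003]
    - [0.01,-0.0065,-0.003,0.006]
    - [0.035,-0.0065,-0.003,0.006]
    - [0.058,-0.0065,-0.003,0.006]
    - [0.07,-0.0065,-0.003,0.006]
    - [0.0725,-0.0065,-0.003,0.006]
    - [0.0725,-0.0065,-0.003,0.006]
  jaw: 0.05

```text
t: 7.58
tcp_pos: [0.5717, 0.3211, 0.009]
tool_rot: [-0.498, 0.502, 0.501, 0.498]
force: [0.0, -0.0, 0.3]
finger_gap: 0.585
```

Call:
step_arm:
  commands:
    - [0,0,0,0]
    - [0,0,0,0]
    - [0,0,0,0]
    - [0,0,0,0]
    - [0,0,0,0]
  jaw: 0.025
  grip_force: 30

```text
t: 8.0
tcp_pos: [0.5723, 0.3214, 0.01]
tool_rot: [-0.498, 0.502, 0.501, 0.499]
force: [-0.6, -1.0, 1.4]
finger_gap: 0.396
```

```bash
python3 -c "
from h import *
plan([.59,-.034,.13],90)
p=grab('wrist','w9.png')"
```

```text
t 8.0 tcp [0.5723 0.3214 0.01  ] yaw 89.94 tilt -1.0 q6 -1.23 gap 33.8 F [-0.6 -1.   1.4]
shift [-0.1201 -0.0174 -0.3553] turn -0.001
```

View pics/w9.png

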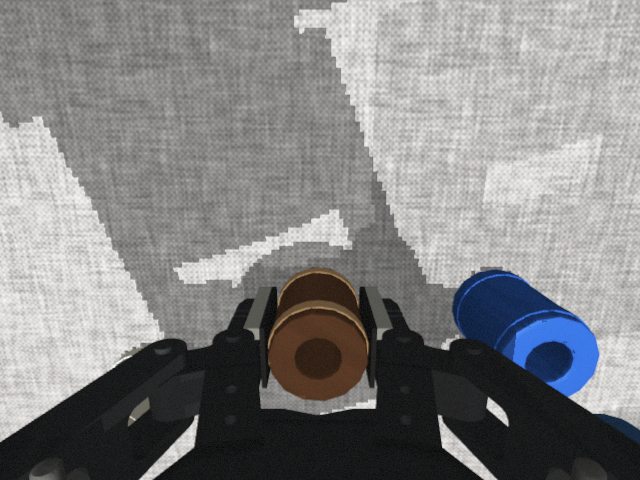

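Call:
step_arm:
  commands:
    - [-0.02,0,0,0]
    - [-0.055,0,0,0]
    - [-0.09,-0.003,-0.018,0]
    - [-0.115,-0.008,-0.05,0]
    - [-0.122,-0.014,-0.09,0]
    - [-0.122,-0.02,-0.13,0]
    - [-0.122,-0.026,-0.17,0]
    - [-0.122,-0.032,-0.21,0]

```text
t: 8.72
tcp_pos: [0.6048, 0.1098, 0.1325]
tool_rot: [-0.499, 0.501, 0.501, 0.499]
force: [0.3, -0.5, -0.7]
finger_gap: 0.398
```

```bash
python3 -c "
from h import *
plan([.626,-.034,.12],90)"
```

```text
t 8.72 tcp [0.6048 0.1098 0.1325] yaw 89.99 tilt -1.0 q6 -1.57 gap 34.0 F [ 0.3 -0.5 -0.7]
shift [ 0.0124 -0.0213 -0.1438] turn -0.0002
```

Call:
step_arm:
  commands:
    - [0,-0.006,-0.038,0]
    - [0.002,-0.012,-0.077,0]
    - [0.006,-0.018,-0.112,0]
    - [0.01,-0.021,-0.137,0]
    - [0.0125,-0.0213,-0.144,0]
    - [0.0125,-0.0213,-0.144,0]
    - [0.0125,-0.0213,-0.144,0]
    - [0.0125,-0.0213,-0.144,0]

```text
t: 9.38
tcp_pos: [0.6255, -0.0324, 0.12]
tool_rot: [-0.499, 0.501, 0.502, 0.499]
force: [1.1, 1.1, -0.0]
finger_gap: 0.4
```

```bash
python3 -c "
from h import *
plan([.59,-.034,.12],90)
p=grab('wrist','w10.png')
a=cv2.imread('pics/w10.png')
cv2.imwrite('pics/c10.png',np.hstack([cv2.resize(a[140:240,260:360],None,fx=4,fy=4,interpolation=cv2.INTER_CUBIC),cv2.resize(a[305:405,270:370],None,fx=4,fy=4,interpolation=cv2.INTER_CUBIC)]))
print(proj([.589,-.0345,.046],p))
plan([.59,-.034,.12],90)"
```

```text
t 9.38 tcp [ 0.6255 -0.0324  0.12  ] yaw 90.07 tilt -1.0 q6 -1.8 gap 34.2 F [ 1.1  1.1 -0. ]
shift [ 0.0002  0.0355 -0.0015] turn 0.0013
[313.89488253 196.70478915]
t 9.43 tcp [ 0.6256 -0.0322  0.1201] yaw 90.11 tilt -1.0 q6 -1.8 gap 34.5 F [-0.7  0.1 -0.7]
shift [ 0.0003  0.0356 -0.0017] turn 0.0019
```

View pics/w10.png

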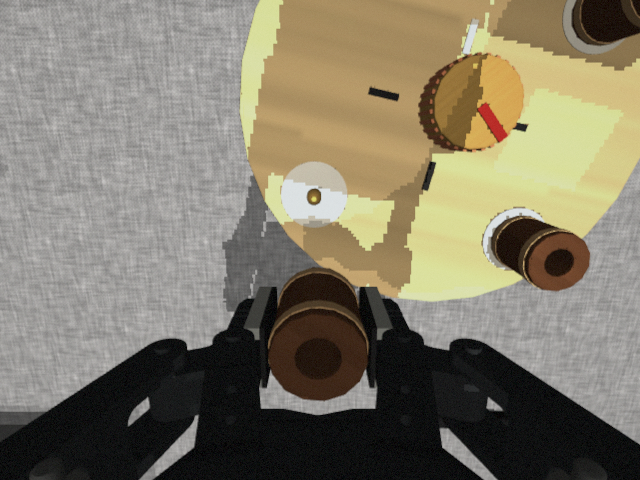

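View pics/c10.png

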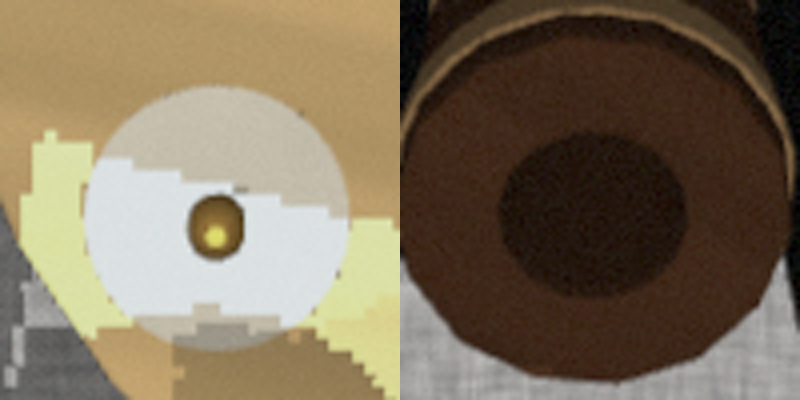

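```bash
python3 - <<'E'
from h import *
s,t,r=tool(); p=optics.camera_params("wrist")
f=ray((314.25,194.5),.030,p);tp=ray((313.8,199.25),.046,p)
sp=ray((318.3,358.7),t[2]-.010+.046,p)
print(t,f,tp,sp,sp-t,(f+tp)/2-sp)
print("cap", ray((475.5,101),.0735,p))
E
```

```text
[ 0.62561777 -0.03220154  0.12010737] [ 0.59026784 -0.03422445  0.03      ] [ 0.5906831  -0.03437322  0.046     ] [ 0.6255093  -0.03197401  0.15610737] [-0.00010847  0.00022753  0.036     ] [-0.03503383 -0.00232483 -0.11810737]
cap [0.53841091 0.04370473 0.0735    ]
```

Call:
step_arm:
  commands:
    - [0.0,0.01,-0.0005,0]
    - [0.005,0.024,-0.0015,0]
    - [0.015,0.0325,-0.0023,0]
    - [0.03,0.035,-0.0023,0]
    - [0.042,0.035,-0.0023,0]
    - [0.047,0.035,-0.0023,0]
    - [0.047,0.035,-0.0023,0]

```text
t: 10.02
tcp_pos: [0.5898, -0.0334, 0.072]
tool_rot: [-0.499, 0.501, 0.503, 0.498]
force: [0.6, -0.5, 0.3]
finger_gap: 0.399
```

```bash
python3 -c "
from h import *
plan([.5906,-.0345,.04],90)
p=grab('side','s11.png',(240,200,440,330),4)
print((proj([.5904,-.0343,.046],p)-[240,200])*4)
plan([.5906,-.0345,.04],90)"
```

```text
t 10.02 tcp [ 0.5898 -0.0334  0.072 ] yaw 90.19 tilt -1.0 q6 -1.82 gap 34.1 F [ 0.6 -0.5  0.3]
shift [ 0.032  -0.001  -0.0012] turn 0.0034
[346.53336383 161.74707332]
t 10.07 tcp [ 0.5905 -0.0338  0.0728] yaw 90.17 tilt -1.0 q6 -1.82 gap 33.8 F [0.6 0.1 0.5]
shift [ 0.0328 -0.0002 -0.0007] turn 0.003
```

View pics/s11.png

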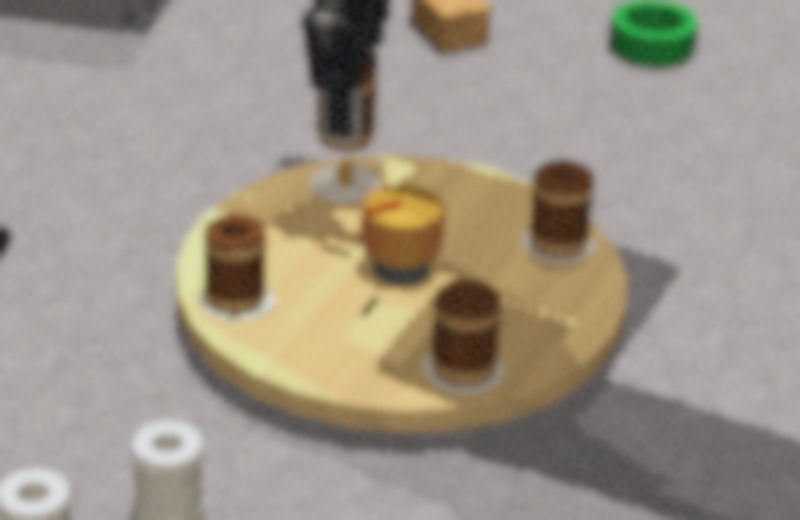

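The spool (bottom centre at x≈346) sits directly above the pin (x≈346), so I lower it.

Call:
step_arm:
  commands:
    - [0.008,-0.0003,-0.0007,0]
    - [0.015,-0.0003,-0.0007,0.002]
    - [0.021,-0.0003,-0.0007,0.003]
    - [0.026,-0.0003,-0.0007,0.003]
    - [0.03,-0.0003,-0.0007,0.003]
    - [0.032,-0.0003,-0.0007,0.003]
    - [0.033,-0.0003,-0.0007,0.003]
    - [0.0335,-0.0003,-0.0007,0.003]

```text
t: 10.73
tcp_pos: [0.5903, -0.0344, 0.04]
tool_rot: [-0.498, 0.501, 0.502, 0.499]
force: [-2.0, 0.8, 7.4]
finger_gap: 0.399
```

Call:
step_arm:
  commands:
    - [0.001,0,0,0]
    - [0.001,0,0,0]

```text
t: 10.9
tcp_pos: [0.5903, -0.0344, 0.04]
tool_rot: [-0.498, 0.501, 0.502, 0.499]
force: [-1.7, -0.3, 6.3]
finger_gap: 0.395
```

Call:
step_arm:
  commands:
    - [0,0,0,0]
    - [0,0,0,0]
    - [0,0,0,0]
    - [-0.015,0,0,0]
    - [-0.045,0,0,0]
    - [-0.075,0,0,0]
    - [-0.095,0,0,0]
    - [-0.095,0,0,0]
  jaw: 0.06

```text
t: 11.57
tcp_pos: [0.5941, -0.0353, 0.1394]
tool_rot: [0.501, -0.5, -0.499, -0.5]
force: [-0.1, -0.3, 0.6]
finger_gap: 0.699
```

```bash
python3 -c "
from h import *
plan([.54,.0455,.12],160)
p=grab('side','s12.png',(240,200,440,330),4)
grab('wrist','w12.png')
p=grab('top','t12.png',(240,205,365,330),4.5)
plan([.54,.0455,.12],160)
"
```

```text
t 11.57 tcp [ 0.5941 -0.0353  0.1394] yaw 90.01 tilt -1.0 q6 -1.82 gap 59.7 F [-0.1 -0.3  0.6]
shift [0.0192 0.0542 0.0808] turn -1.2216
t 11.72 tcp [ 0.5903 -0.0345  0.1345] yaw 90.0 tilt -1.0 q6 -1.82 gap 59.6 F [ 0.  -0.2 -0.7]
shift [0.0149 0.0502 0.0799] turn -1.2217
```

View pics/s12.png

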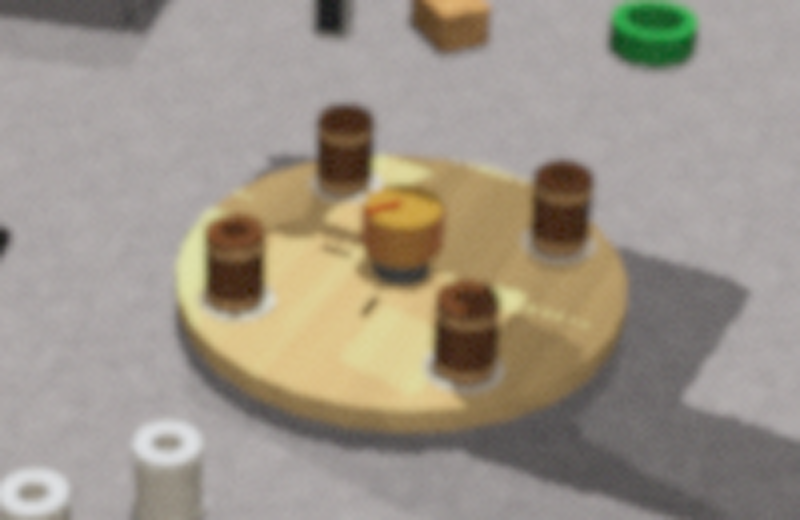

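View pics/w12.png

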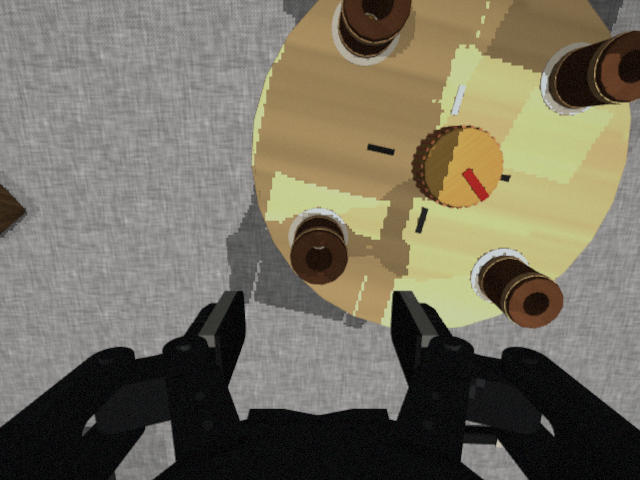

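All four spools are upright on the deck. Now the cap: I move above the axis with the tool turned to yaw 135°, which leaves room for one continuous turn.

Call:
step_arm:
  commands:
    - [0.0,0.005,0.008,-0.1]
    - [0.0,0.015,0.024,-0.22]
    - [0.0,0.026,0.042,-0.34]
    - [0.003,0.038,0.06,-0.46]
    - [0.006,0.047,0.073,-0.58]
    - [0.01,0.0505,0.0785,-0.7]
    - [0.014,0.0516,0.0798,-0.785]
    - [0.0145,0.0516,0.0798,-0.785]
  jaw: 0.065

```text
t: 12.38
tcp_pos: [0.5362, 0.0463, 0.1182]
tool_rot: [-0.649, 0.271, 0.658, 0.269]
force: [0.5, -0.0, -0.6]
finger_gap: 0.763
```

Call:
step_arm:
  commands:
    - [0,0,0,0]
    - [0,0,0,0]

```text
t: 12.55
tcp_pos: [0.5354, 0.0462, 0.117]
tool_rot: [-0.648, 0.272, 0.659, 0.269]
force: [-0.5, 0.2, -0.2]
finger_gap: 0.756
```

```bash
python3 -c "
from h import *
plan([.5387,.0453,.042],135)
p=grab('wrist','w13.png')
print(proj([.5387,.0453,.0737],p))
plan([.5387,.0453,.042],135)
"
```

```text
t 12.55 tcp [0.5354 0.0462 0.117 ] yaw 135.0 tilt -0.9999 q6 -2.48 gap 64.6 F [-0.5  0.2 -0.2]
shift [ 0.0749 -0.0024 -0.0039] turn -0.0001
[308.78049967 275.62312164]
t 12.6 tcp [0.5359 0.046  0.1174] yaw 135.0 tilt -0.9999 q6 -2.48 gap 64.8 F [-0.4  1.   0.3]
shift [ 0.0753 -0.0021 -0.0034] turn 0.0001
```

View pics/w13.png

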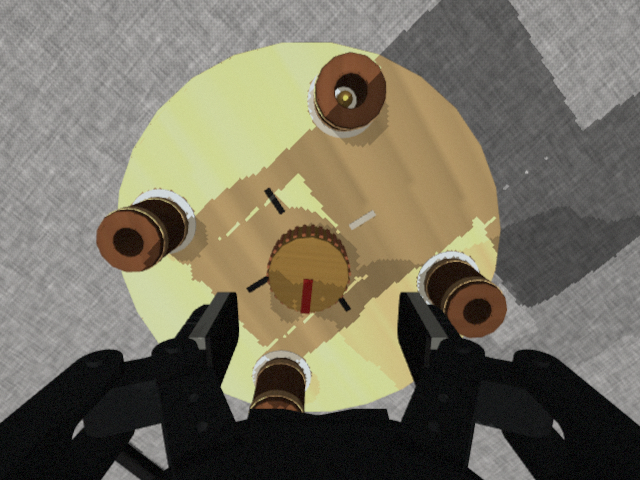

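The cap centre at about (309,275) matches the prediction of (308.8,275.6). I descend over it and grip.

Call:
step_arm:
  commands:
    - [0.005,-0.0015,-0.0025,0]
    - [0.02,-0.0023,-0.0036,0]
    - [0.042,-0.0023,-0.0036,0]
    - [0.062,-0.0023,-0.0036,0]
    - [0.072,-0.0023,-0.0036,0]
    - [0.075,-0.0023,-0.0036,0]
    - [0.075,-0.0023,-0.0036,0]
    - [0.075,-0.0023,-0.0036,0]

```text
t: 13.27
tcp_pos: [0.5396, 0.0452, 0.0427]
tool_rot: [-0.649, 0.272, 0.658, 0.269]
force: [0.6, 0.1, 0.7]
finger_gap: 0.761
```

```bash
python3 -c "
from h import *
plan([.5387,.0453,.042],135)
p=grab('wrist','w14.png')
"
```

```text
t 13.27 tcp [0.5396 0.0452 0.0427] yaw 134.99 tilt -0.9999 q6 -2.48 gap 65.0 F [0.6 0.1 0.7]
shift [0.0007 0.0005 0.0007] turn -0.0002
```

View pics/w14.png

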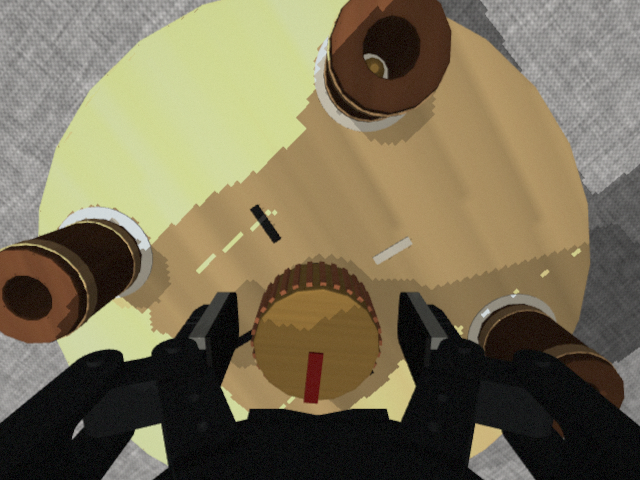

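Call:
step_arm:
  commands:
    - [0,0,0,0]
    - [0,0,0,0]
    - [0,0,0,0]
    - [0,0,0,0]
    - [0,0,0,0]
  jaw: 0.03
  grip_force: 40

```text
t: 13.73
tcp_pos: [0.5406, 0.0452, 0.0443]
tool_rot: [-0.65, 0.271, 0.657, 0.27]
force: [-0.9, -0.7, 6.6]
finger_gap: 0.502
```

```bash
python3 -c "
from h import *
plan([.5387,.0453,.042],135);print(tool()[0]['ft_torque'])"
```

```text
t 13.73 tcp [0.5406 0.0452 0.0443] yaw 134.99 tilt -0.9999 q6 -2.48 gap 42.9 F [-0.9 -0.7  6.6]
shift [0.0023 0.0013 0.0014] turn -0.0001
[0.04751548 0.1213402  0.00393432]
```

Call:
step_arm:
  commands:
    - [0.0001,0,0,0.1]
    - [0.0002,0,0,0.21]
    - [0.0003,0,0,0.33]
    - [0.0004,0,0,0.45]
    - [0.0006,0,0,0.57]
    - [0.0007,0,0,0.69]
    - [0.0008,0,0,0.8]
    - [0.0009,0,0,0.9]

```text
t: 14.4
tcp_pos: [0.5407, 0.0453, 0.0436]
tool_rot: [-0.466, 0.531, 0.472, 0.527]
force: [-1.1, 1.3, 0.4]
finger_gap: 0.503
```

```bash
python3 -c "
from h import *
plan([.5387,.0453,.042],83);print(tool()[0]['ft_torque'])
p=grab('wrist','w15.png')
plan([.5387,.0453,.042],83)"
```

```text
t 14.4 tcp [0.5407 0.0453 0.0436] yaw 83.13 tilt -0.9999 q6 -1.57 gap 43.0 F [-1.1  1.3  0.4]
shift [ 0.0017  0.0019 -0.0002] turn 0.0023
[ 0.20275057 -0.03402005  0.11226202]
t 14.45 tcp [0.5407 0.0453 0.0436] yaw 82.97 tilt -0.9999 q6 -1.57 gap 43.1 F [-0.   0.8  1.6]
shift [ 0.0017  0.002  -0.0003] turn -0.0006
```

View pics/w15.png

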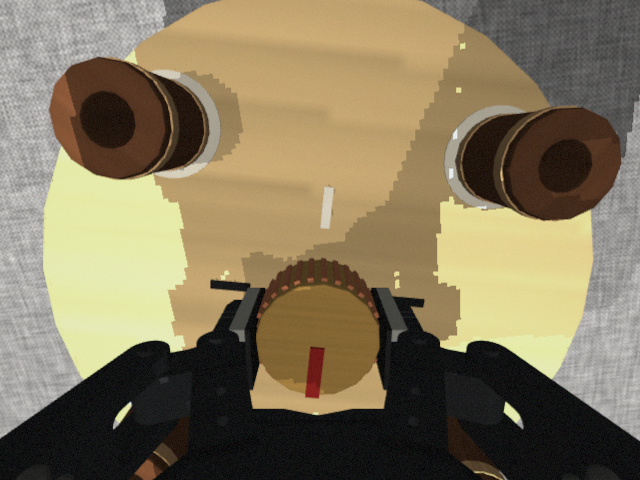

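Call:
step_arm:
  commands:
    - [0.0001,0,0,0.11]
    - [0.0002,0,0,0.23]
    - [0.0003,0,0,0.35]
    - [0.0004,0,0,0.47]
    - [0.0006,0,0,0.59]
    - [0.0007,0,0,0.7]
    - [0.0008,0,0,0.81]
    - [0.0009,0,0,0.92]

```text
t: 15.12
tcp_pos: [0.5409, 0.0453, 0.0428]
tool_rot: [-0.182, 0.686, 0.185, 0.68]
force: [-0.1, 0.3, -0.6]
finger_gap: 0.501
```

Call:
step_arm:
  commands:
    - [0.0001,0,0,0.11]
    - [0.0002,0,0,0.23]
    - [0.0003,0,0,0.35]
    - [0.0004,0,0,0.47]
    - [0.0006,0,0,0.59]
    - [0.0007,0,0,0.7]
    - [0.0008,0,0,0.81]
    - [0.0009,0,0,0.92]

```text
t: 15.78
tcp_pos: [0.541, 0.0452, 0.0419]
tool_rot: [0.14, 0.696, -0.14, 0.69]
force: [-0.5, -0.3, -0.1]
finger_gap: 0.501
```

```bash
python3 -c "
from h import *
plan([.5387,.0453,.042],-23);print(tool()[0]['ft_torque'])
p=grab('wrist','w16.png')
plan([.5387,.0453,.042],-23)"
```

```text
t 15.78 tcp [0.541  0.0452 0.0419] yaw -22.79 tilt -1.0 q6 0.27 gap 42.8 F [-0.5 -0.3 -0.1]
shift [-0.     -0.0008 -0.0021] turn 0.0037
[-0.07215429 -0.29435262  0.05823438]
t 15.83 tcp [0.5409 0.0452 0.0419] yaw -23.0 tilt -1.0 q6 0.28 gap 42.7 F [-0.8 -0.3 -0.4]
shift [-0.     -0.0008 -0.0021] turn -0.0
```

View pics/w16.png

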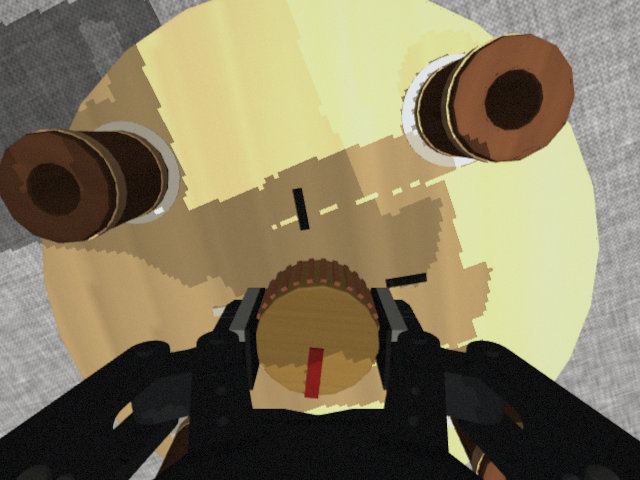

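Call:
step_arm:
  commands:
    - [0.0001,0,0,0.11]
    - [0.0002,0,0,0.23]
    - [0.0003,0,0,0.35]
    - [0.0004,0,0,0.47]
    - [0.0006,0,0,0.59]
    - [0.0007,0,0,0.7]
    - [0.0008,0,0,0.81]
    - [0.0009,0,0,0.92]

```text
t: 16.5
tcp_pos: [0.5409, 0.0451, 0.041]
tool_rot: [0.433, 0.561, -0.436, 0.556]
force: [-0.2, 0.3, -0.6]
finger_gap: 0.496
```

Call:
step_arm:
  commands:
    - [0.0001,0,0,0.06]
    - [0.0001,0,0,0.12]
    - [0.0002,0,0,0.18]
    - [0.0002,0,0,0.22]
    - [0.0002,0,0,0.25]
    - [0.0002,0,0,0.25]

```text
t: 17.0
tcp_pos: [0.5408, 0.0451, 0.0408]
tool_rot: [0.498, 0.503, -0.501, 0.498]
force: [-0.2, 0.6, -0.8]
finger_gap: 0.503
```

```bash
python3 -c "
from h import *
plan([.5387,.0453,.042],-96);print(tool()[0]['ft_torque'])
p=grab('wrist','w17.png')
plan([.5387,.0453,.042],-96);print(tool()[0]['ft_torque'],tool()[0]['tau'][5])"
```

```text
t 17.0 tcp [0.5408 0.0451 0.0408] yaw -89.9 tilt -1.0 q6 1.45 gap 42.9 F [-0.2  0.6 -0.8]
shift [-0.0011 -0.0021 -0.0003] turn 0.1065
[-0.18773289 -0.0711847  -0.05711554]
t 17.05 tcp [0.5408 0.0451 0.0408] yaw -89.88 tilt -1.0 q6 1.45 gap 43.3 F [-0.  -0.5 -0.3]
shift [-0.0012 -0.0022 -0.0002] turn 0.1068
[-0.16161566 -0.09284132 -0.04053051] -0.010730190260801464
```

Expected stop is in about 0.11 rad. I go in small steps and watch the torque.

Call:
step_arm:
  commands:
    - [0.0001,0,0,0.03]
    - [0.0001,0,0,0.06]
    - [0.0001,0,0,0.09]
    - [0.0001,0,0,0.12]
    - [0.0001,0,0,0.14]
    - [0.0001,0,0,0.14]

```text
t: 17.55
tcp_pos: [0.5408, 0.0451, 0.0407]
tool_rot: [-0.53, -0.467, 0.535, -0.463]
force: [0.0, 0.4, -1.0]
finger_gap: 0.502
```

```bash
python3 -c "
from h import *
plan([.5387,.0453,.042],-96);print(tool()[0]['ft_torque'],tool()[0]['tau'][5])
p=grab('wrist','w18.png')
"
```

```text
t 17.55 tcp [0.5408 0.0451 0.0407] yaw -97.72 tilt -1.0 q6 1.58 gap 42.8 F [ 0.   0.4 -1. ]
shift [-0.0013 -0.0021  0.    ] turn -0.0301
[-0.07025038 -0.1125056   0.37609606] 0.4782109893858433
```

View pics/w18.png

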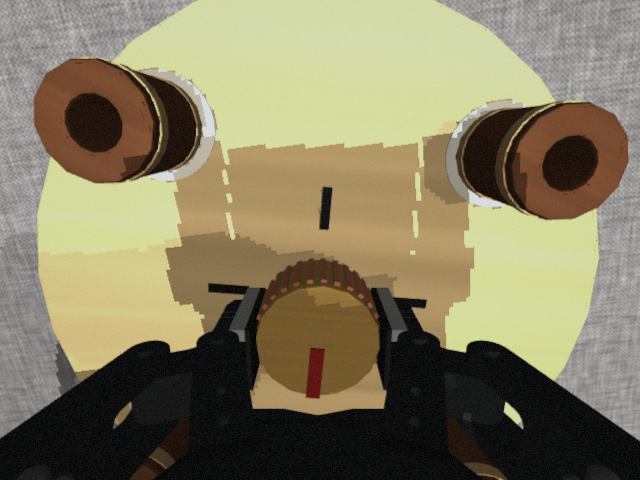

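Call:
step_arm:
  commands:
    - [0,0,0,0.03]
    - [0,0,0,0.05]
    - [0,0,0,0.05]

```text
t: 17.85
tcp_pos: [0.5405, 0.0451, 0.0406]
tool_rot: [-0.541, -0.455, 0.546, -0.451]
force: [0.3, 1.5, -0.0]
finger_gap: 0.502
```

```bash
python3 -c "
from h import *
plan([.5387,.0453,.042],-96);print(tool()[0]['ft_torque'],tool()[0]['tau'][5])
p=grab('wrist','w19.png',(220,180,420,420),2.5)
plan([.5387,.0453,.042],-96);print(tool()[0]['ft_torque'],tool()[0]['tau'][5])
"
```

```text
t 17.85 tcp [0.5405 0.0451 0.0406] yaw -100.37 tilt -1.0 q6 1.63 gap 42.9 F [ 0.3  1.5 -0. ]
shift [-0.0013 -0.0018  0.0001] turn -0.0763
[ 0.00619358 -0.07242355  0.99566214] 1.1617202684283257
t 17.9 tcp [0.5405 0.0451 0.0407] yaw -100.38 tilt -1.0 q6 1.63 gap 42.7 F [-0.5  0.7 -0.3]
shift [-0.0013 -0.0018  0.0001] turn -0.0764
[-0.0063686  -0.01534091  1.06433951] 1.0763493552803993
```

View pics/w19.png

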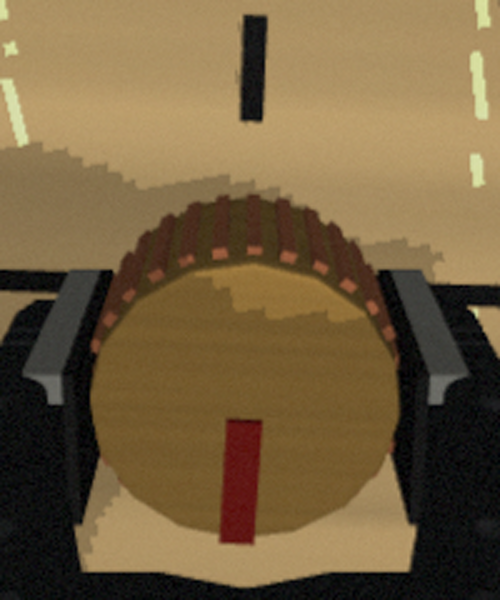

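The torque reached 1.06 N m against the stop, and the stripe points away from the far black mark, at white, so the cap has bottomed. Now I back off a quarter turn.

Call:
step_arm:
  commands:
    - [0,0,0,-0.1]
    - [-0.0001,0,0,-0.21]
    - [-0.0002,0,0,-0.32]
    - [-0.0003,0,0,-0.43]
    - [-0.0004,0,0,-0.54]
    - [-0.0005,0,0,-0.65]
    - [-0.0006,0,0,-0.75]
    - [-0.0007,0,0,-0.85]

```text
t: 18.57
tcp_pos: [0.5407, 0.045, 0.0414]
tool_rot: [0.306, 0.64, -0.309, 0.634]
force: [-0.4, -1.1, -0.2]
finger_gap: 0.51
```

```bash
python3 -c "
from h import *
plan([.5387,.0453,.042],-7);print(tool()[0]['ft_torque'])"
```

```text
t 18.57 tcp [0.5407 0.045  0.0414] yaw -51.58 tilt -1.0 q6 0.78 gap 43.5 F [-0.4 -1.1 -0.2]
shift [-0.0006 -0.0013 -0.0015] turn -0.778
[-0.23494951 -0.15862831 -0.04548427]
```

Call:
step_arm:
  commands:
    - [-0.0001,0,0,-0.1]
    - [-0.0002,0,0,-0.21]
    - [-0.0003,0,0,-0.32]
    - [-0.0004,0,0,-0.43]
    - [-0.0005,0,0,-0.54]
    - [-0.0006,0,0,-0.65]
    - [-0.0007,0,0,-0.74]
    - [-0.0007,0,0,-0.77]

```text
t: 19.23
tcp_pos: [0.5409, 0.0449, 0.0422]
tool_rot: [0.046, 0.708, -0.046, 0.703]
force: [-0.6, -0.2, -0.1]
finger_gap: 0.501
```

Call:
step_arm:
  commands:
    - [0,0,0,0]
    - [0,0,0,0]

```text
t: 19.4
tcp_pos: [0.5409, 0.0449, 0.0422]
tool_rot: [0.048, 0.708, -0.046, 0.703]
force: [-0.8, 0.3, -0.8]
finger_gap: 0.502
```

```bash
python3 -c "
from h import *
plan([.5387,.0453,.042],-7);print(tool()[0]['ft_torque'])
p=optics.camera_params('wrist');a=optics.snapshot('wrist')[:,:,::-1]
cv2.imwrite('pics/w20.png',a);cv2.imwrite('pics/c20.png',cv2.resize(a[180:420,200:440],None,fx=2.5,fy=2.5,interpolation=cv2.INTER_CUBIC))
plan([.5387,.0453,.042],-7)
np.savez('w20.npz',**p)"
```

```text
t 19.4 tcp [0.5409 0.0449 0.0422] yaw -7.61 tilt -1.0 q6 0.01 gap 42.9 F [-0.8  0.3 -0.8]
shift [ 0.0002  0.0001 -0.0023] turn -0.0106
[-0.01298514 -0.18400079  0.02162084]
t 19.45 tcp [0.5409 0.0449 0.0422] yaw -7.58 tilt -1.0 q6 0.01 gap 42.9 F [-1.2  0.  -1.3]
shift [ 0.0002  0.0001 -0.0022] turn -0.0102
```

View pics/c20.png

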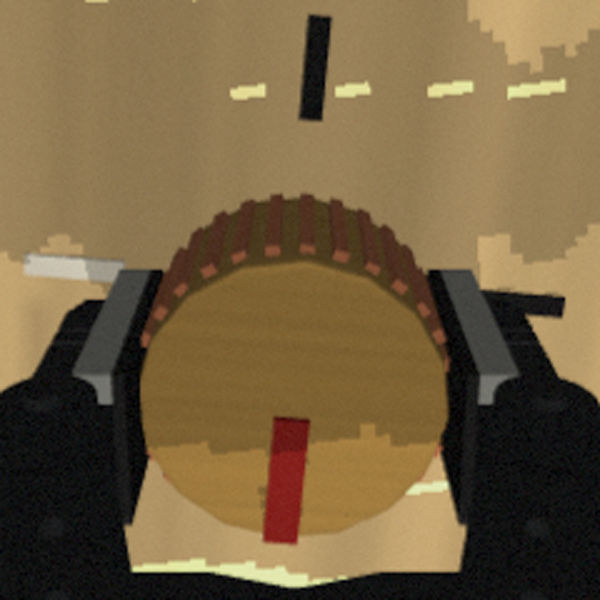

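View pics/w20.png

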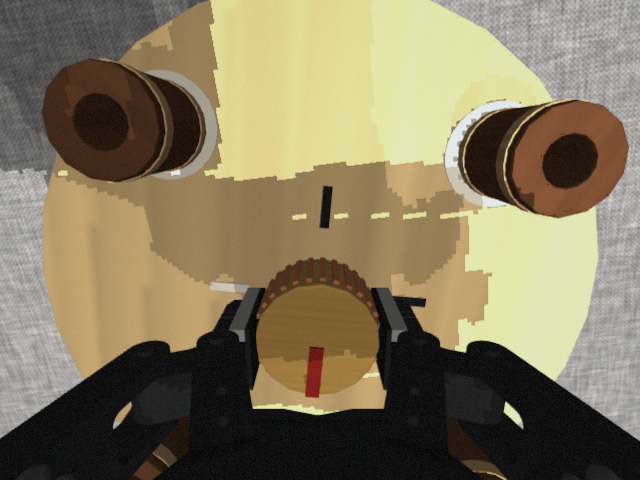

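```bash
python3 - <<'E'
from h import *
p=dict(np.load('w20.npz'))
def ang(a,b,z,off=(200,180),s=2.5):
    A,B=[ray((u[0]/s+off[0],u[1]/s+off[1]),z,p) for u in (a,b)]
    d=B-A;print(A.round(4),B.round(4),np.degrees(np.arctan2(d[1],d[0])).round(2))
ang((291,418),(281,544),.0715)
ang((319.5,16),(311.5,120),.03)
ang((73,266),(525,304),.03)
E
```

```text
[0.539  0.0438 0.0715] [0.5348 0.0235 0.0715] -101.65
[0.5498 0.0928 0.03  ] [0.5462 0.0753 0.03  ] -101.56
[0.5001 0.054  0.03  ] [0.5804 0.0361 0.03  ] -12.56
```

```bash
python3 -c "
from h import *
p=grab('side','s21.png',(200,180,460,375),3)
p=grab('top','t21.png',(140,140,540,340),2)
plan([.5387,.0453,.042],-7)"
```

```text
t 19.55 tcp [0.5409 0.0449 0.0422] yaw -7.54 tilt -1.0 q6 0.01 gap 43.1 F [-1.4 -0.  -0.3]
shift [ 0.0002  0.0001 -0.0022] turn -0.0095
```

View pics/s21.png

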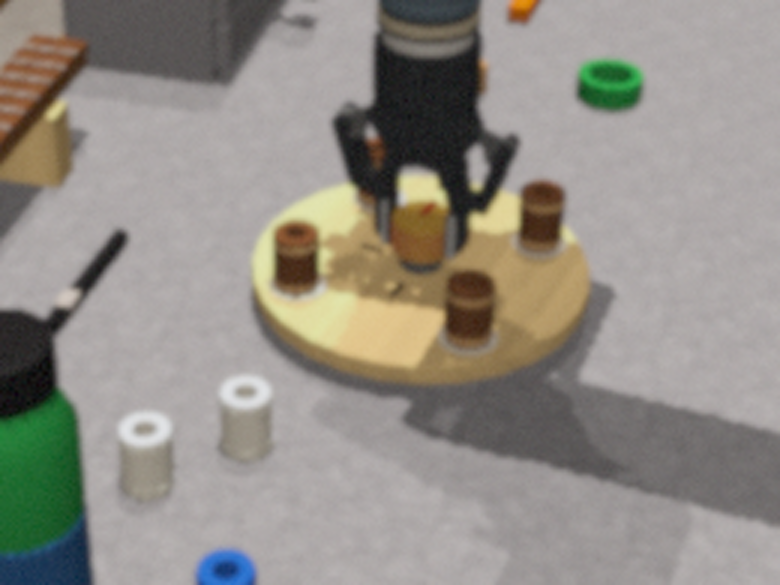

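View pics/t21.png

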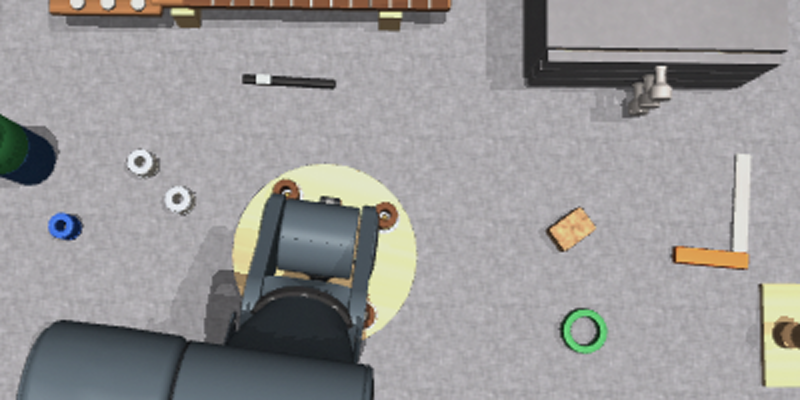

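The final pictures show all four spools upright on the deck, the cap still gripped and the other items where they were. Handing in.

```bash
python3 -c "
from station import manip
print(manip.sign_off())"
```

```text
the job is handed in; nothing more can be done
None
```

The job is handed in at about 19.6 s on the robot clock. Both loose dark spools stand on the two empty pins, and the cap is a quarter turn off its stop with the gripper still holding it.

- **Spools:** After release, the side and wrist pictures showed all four upright on the deck in a square. Each one bottomed at a tool height matching the 30 mm deck. I left the white and blue look-alikes alone.
- **Cap to the stop:** I turned it about 4 rad clockwise in a single grip until it bottomed. The torque rose to 1.06 N m, against 0.05 N m of thread friction, and the stripe lined up with the white mark. During this last push the gripper moved about 3° relative to the cap, either slipping or flexing.
- **Back-off:** I measured the quarter turn from the picture, so the slip does not affect it. The stripe ended 90.9° from the white mark, with almost no torque left on it.
- **Bystanders:** They appear unmoved in the final top and side pictures, but I judged this by eye and did not measure it.

**One disagreement:** The top camera placed things about 4 mm off from the wrist camera in y. I used the wrist camera's relative measurements for both grasps and both placements.

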